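Move the charged battery pack from the charger to the traverser's battery holder

TASK

The yellow battery pack in the grey charger is full; the traverser's drive needs it. Press the charger's red catch pad down so that the pack springs free, slide it out along the rail without forcing it, then slide it into the rail of the blue battery holder just until its catch clicks and holds it, without ramming its spring plunger to the end of its travel. Let go, leave the pack locked there, and leave the bottles and the tin standing where they are.

Things in the scene. Friction and masses are not known exactly. Their poses are not given: they have to be found in the camera images.
- pack: Yellow battery pack with black foot, 0.34-0.48 kg. Origin: centre of its underside; x along its length (sliding direction), z up. Foot 60 (x) x 48 (y) x 8 mm, with a pocket under its middle for the catch; on it the body, 60 x 32 mm, up to z = 58 mm: grasp across the 32 mm (y). Works either way round. It starts locked in the charger.
- charger: Grey charger, fixed on the worktop. Origin: underside, on the rail's centre line; x points INTO the rail, z up. Base plate x -75 to 120, y -34 to 34, top z = 8 mm: the foot slides on it. Walls from x = 3 leave a channel 51.5 mm wide; flared mouth from x = -38 (67 wide). The pack is locked with its origin at x = 38 mm by a steel nose, 5 mm high, in a pocket of its foot.
- charger_lips (a point): Start of the charger's two lips, on its centre line, at x = 5, z = 23 mm of the charger's frame (axes alike). From here 83 mm inward the lips reach over the foot (underside z = 19, top z = 23 mm, 38 mm slot between them): the pack's origin must be over 33 mm in front of this point before it can be lifted.
- pad_a (a point): Centre of the top of the charger's red catch pad, an 18 mm square block beside the rail, 32 mm above the worktop when up; moves with it. Press it straight down with closed fingers: 9 mm travel, the nose lets go at 5 to 6 mm, 3 to 12 N. A damped spring plunger (9 N) then drives the pack 10 to 16 mm outward; it stays there over the sunken nose and can be drawn out.
- catch_a (a joint): Charger catch: 0 = up (catching), 0.005 and more = nose sunk, 0.009 = fully down. A spring lifts it; it stays sunk while the pack lies over the nose.
- holder: Blue battery holder, fixed on the worktop; frame, base plate, channel, mouth and lips as the charger's. Its catch and plunger sit on a unit screwed on somewhere along the rail, unmeasured: the locked pack's origin lies between x = 30 and 56 mm. From 32 to 21 mm before that place the foot's front climbs the nose, then drags over it (1 to 3 N); the plunger is met 12 mm before it.
- holder_lips (a point): Start of the holder's two lips, on its centre line, at x = 5, z = 23 mm of the holder's frame (axes alike: x INTO the rail). The pack is set on the apron (base plate, z = 8 mm) with its origin over 33 mm in front of this point and slid in; foot 2 mm narrower each side than the channel, 3 mm of play under the lips.
- catch_b (a joint): Holder catch: 0 = nose up, 0.005 = pushed down by the foot passing over it. It snaps back to 0 (the click; the push falls by about 1 N) when the pack reaches its locked place or up to 1.5 mm past it, and then holds the pack against the plunger.
- plunger_b (a joint): Holder plunger: 0 = standing out, grows as the pack pushes it in, 1.2 N per mm: 0.012 (14 N) where the pack is locked, click at 0.012 to 0.0135 (push about 14 to 18 N with the drag). Past 0.0175 (21 N) it is rammed to its end stop.
- glue_bottle: White glue bottle with blue cap, 32 mm across, 83 mm tall, standing near the docks; origin at its underside. Leave alone.
- oil_bottle: Cream oil bottle with red spout, 25 mm across, 85 mm tall, standing near the docks; origin at its underside. Leave alone.
- screw_tin: Round screw tin, 54 mm across, 21 mm tall, on the worktop; origin at its underside. Leave alone.

How it is judged:
By the outcome, as a careful person would: the job done as asked, in the order asked, and still so for the second after the job is handed in, with the robot touching nothing.
It also fails if it takes over 67 s, if anything falls off the work surface, if the arm or the gripper's body presses on something with over 40 N, if the wrist force passes 120 N, or if a joint passes its speed limit or range.

ROBOT

A 7-joint arm with a two-finger parallel gripper is mounted at the origin on a cart in front of the work surface, level with it; the furniture and walls round the work are solid. World frame = base frame: x ahead of the robot, y to its left, z up, the work surface at z = 0. Lengths are in m, angles in rad, forces in N, time in s.
With the tool pointing down it reaches from about 0.4 to 0.9 m from the base axis. Payload 5.5 kg.
Tool frame: the origin (TCP) lies midway between the tips of the shut fingers; the grasp point (between the pads) lies 19 mm behind it (arm.grip_depth is the distance from the TCP to the grasp point, in m); z points along the fingers, y is the line along which they close (so a half turn about z gives the same grasp; the last joint's range is limited). The gripper opens to 85 mm and grips with 20 to 120 N. Pads are 22 mm wide; open, the fingers measure 114 mm over their backs; the gripper's body (76 mm by 85 mm) begins 54 mm behind the grasp point. The pads swing forward as they close: fully open they stand 13 mm farther back than shut.
Start: joints at [0.263, 0.501, -0.427, 1.55, 0.221, 1.138, -0.21], TCP at [0.65, 0, 0.231] pointing down, gripper open.
Joint ranges: [-2.88, 2.88], [-0.31, 2.03], [-1.54, 1.56], [0.2, 2.42], [-1.41, 4.55], [0.19, 2.02], [-2.57, 2.57]. Speed limits (rad/s): [2.57, 2.57, 3.14, 3.14, 3.14, 3.14, 3.14].

INTERFACE

Orientations are given as a unit quaternion [w, x, y, z].
In Python, from rig import readout, optics, job_done, arm gives the robot as it stands. The module is installed in compiled form; this text tells all that it offers.
- The arm moves only by the tool jog_arm, never from a script. Its argument "plan" is a list of rows, each a list of 4 numbers: the shift along the tool's x, y, z in cm, then the turn about the tool's z in rad. A call has 1 to 12 rows; each row shifts and turns the commanded pose from where the row before left it, along the tool's axes as they then stand; what a row does not reach is not made up. A row lasts 1/10 s, in which the tool goes at most 50 mm and 8.59 degrees, less where a joint would pass 70% of its speed; a pose out of reach is approached as far as the arm can. A call is refused whole if a number of a shift passes 5 or a number of a turn 0.15, either way. A call with a gripper value outside its range is refused whole. "claw" is the opening in per cent of the stroke, from 0 (shut) to 100 (fully open), set as the call begins (left out, the last holds). The fingers move at their own pace and stop on an object; "force" is the grip in N (left out, the last holds). Time passes only in rows, so rows that do not move let the fingers close. It gives the time, the measured TCP pose, the force, the opening and the grip force at its end, in the units of the state.
- readout.sense(): the state, without advancing time (a new reading comes with each control period).
- optics.camera(name): name is "scene" or "side" or "wrist"; returns a dict with "color" (400x640x3 uint8, blue, green, red), "range_z" (400x640 float32, m along the optical axis (not along the pixel's ray), 0 where there is no reading), "mtx" (3x3 intrinsics, pixels), "dist" ([k1, k2, p1, p2, k3] as OpenCV has them; the pictures are not rectified), "rvec" (rotation vector, rad) and "tvec" (3), from world to camera coordinates, as OpenCV has them; the wrist camera has in their place "tool_from_camera" (4x4, takes a point from camera to tool coordinates, whose origin is the TCP and whose axes are the flange's). Camera axes: x right, y down, z forward; pixel columns grow to the right and rows downward; lengths in m; the calibration is good to about 2 mm. A picture is of the moment at which its call begins: read the wrist's pose just before it.
- job_done(): hands the job in; it is judged then, once.
The state is a dict: "time_s": time; "joint_positions": joint angles; "dq": joint speeds; "joint_torque": joint torques, N m; "tool_pos": TCP position; "tcp_rot": TCP orientation; "force": force on the tool from outside, world axes, zero at the start; "wrist_torque": the same for the moment, N m; "finger_gap": finger opening in m; "finger_force": force on a finger pad.
Only numpy, scipy, OpenCV 4.12 (cv2) and the standard library are available. Lean on these libraries where they do the work, as an engineer would, in place of code of your own. Each camera call takes 0.05 s, during which the arm holds its last target. There are 200 camera calls.

## Working session

There is one attempt and no reset: what is moved stays moved. The work goes in short steps, Python scripts to look and compute and a tool call to move; the robot and the scene stay as the last step left them, time stands still between calls to the robot, and variables do not carry over. Pictures are saved under pics/ and viewed, at most 10 in all, crops included, and the job is handed in when it is done.

Besides the shell and the picture viewer there is one more tool, called after "Emit:" in YAML: its name, and indented under it one key for each argument. jog_arm: Moves the arm, as the interface text tells. Its arguments: {"type":"object","properties":{"plan":{"type":"array"},"claw":{"type":"number"},"force":{"type":"number"}},"required":["plan"]}

```bash
ls; mkdir -p pics
cat > look.py <<'E'
import cv2,numpy as np,pickle
from rig import readout,optics
def snap(n):
    s=readout.sense(); c=optics.camera(n); c['s']=s; pickle.dump(c,open(f'{n}.pkl','wb')); return c
def cloud(c):
    h,w=c['range_z'].shape; u,v=np.meshgrid(np.arange(w),np.arange(h))
    p=cv2.undistortPoints(np.stack([u,v],-1).reshape(-1,1,2).astype(np.float64),c['mtx'],c['dist']).reshape(h,w,2)
    z=c['range_z'][...,None]; P=np.concatenate([p*z,z],-1)
    if 'rvec' in c:
        R=cv2.Rodrigues(np.array(c['rvec']))[0]; return (P-np.array(c['tvec']).ravel())@R
    from scipy.spatial.transform import Rotation as Ro
    T=np.array(c['tool_from_camera']); P=P@T[:3,:3].T+T[:3,3]; q=c['s']['tcp_rot']
    return P@Ro.from_quat([q[1],q[2],q[3],q[0]]).as_matrix().T+np.array(c['s']['tool_pos'])
E
python3 - <<'E'
from look import *
for n in('scene','side','wrist'):
    c=snap(n); cv2.imwrite(f'pics/{n}0.png',c['color'])
print(c['s'])
E
```

```text
pics
{'time_s': 0.1, 'joint_positions': array([ 0.26322305,  0.50178957, -0.42683911,  1.55136494,  0.22080752,
        1.13829884, -0.21032158]), 'dq': array([ 1.56314710e-03, -3.05974672e-03,  5.78168938e-04, -2.62850096e-03,
       -7.72511602e-05,  1.12034589e-03,  1.22478240e-05]), 'joint_torque': array([-1.10183889e-02, -5.70813632e+01, -5.83865225e+00, -2.81749392e+01,
        1.04482990e-02,  5.56539730e-03, -2.82506340e-05]), 'tool_pos': array([ 6.49361126e-01, -3.50130759e-05,  2.30335503e-01]), 'tcp_rot': array([-6.63230309e-04,  7.07092893e-01,  7.07120095e-01, -6.09236716e-04]), 'force': array([-0.15873633, -0.24016788, -0.13133678]), 'wrist_torque': array([-0.00765835,  0.03413999,  0.03342405]), 'finger_force': 0.0, 'finger_gap': 0.08544984381952321}
```

View pics/scene0.png

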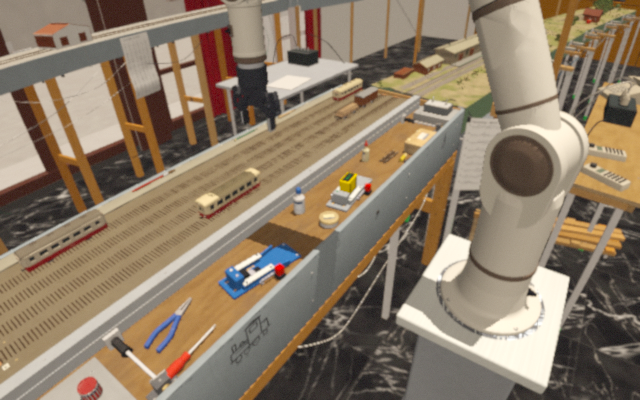

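View pics/side0.png

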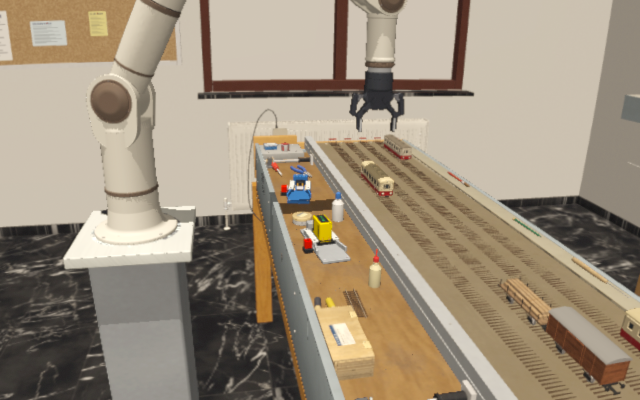

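View pics/wrist0.png

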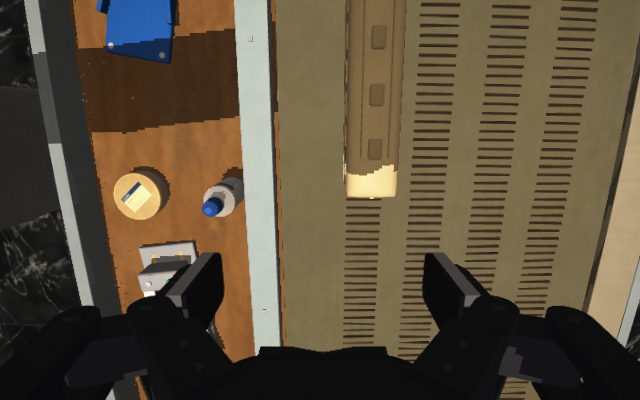

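The scene view shows the blue holder at about (258,270) with its red pad at (280,270). The charger with the yellow pack is at (348,183), with its pad at (368,188). The tin is at (328,220), the glue bottle at (298,203) and the oil bottle at (365,153). The side and wrist views show the same strip, between two grey walls.

Run:
```python
from look import *
import pickle
for n in('scene','side','wrist'):
    c=pickle.load(open(n+'.pkl','rb')); P=cloud(c); hsv=cv2.cvtColor(c['color'],cv2.COLOR_BGR2HSV).astype(int); H,S,V=hsv[...,0],hsv[...,1],hsv[...,2]
    work=(c['range_z']>0)&(P[...,2]>-0.01)&(P[...,2]<0.12)&(P[...,0]<.62)&(P[...,0]>.3)&(abs(P[...,1])<.6)
    M={'yellow':(abs(H-28)<5)&(S>190),'blue':(abs(H-108)<10)&(S>150),'red':((H<5)|(H>175))&(S>190),'grey':(S<40)&(V>90)}
    for k,m in M.items():
        m=(m&work).astype(np.uint8)
        nn,L,st,ce=cv2.connectedComponentsWithStats(m)
        for i in range(1,nn):
            if st[i,4]<12: continue
            Q=P[L==i]; print(n,k,st[i,4],ce[i].round(),'min',np.percentile(Q,3,0).round(3),'max',np.percentile(Q,97,0).round(3),'med',np.median(Q,0).round(3))
    for z0,nm in((0.02,'x'),):
        Q=P[work&(P[...,2]>.02)]
    Q=P[work&(abs(P[...,2])<.012)&(S>100)]
    print(n,'floor',np.percentile(Q,[2,50,98],axis=0).round(3).tolist())
```

```text
scene yellow 188 [348. 183.] min [ 0.453 -0.185  0.03 ] max [ 0.481 -0.134  0.068] med [ 0.459 -0.144  0.054]
scene blue 533 [277. 256.] min [0.429 0.132 0.006] max [0.496 0.214 0.018] med [0.471 0.167 0.008]
scene blue 403 [235. 284.] min [0.45  0.267 0.006] max [0.514 0.316 0.041] med [0.472 0.298 0.012]
scene red 32 [367. 188.] min [ 0.419 -0.209  0.011] max [ 0.43  -0.198  0.033] med [ 0.425 -0.201  0.026]
scene red 74 [279. 270.] min [0.413 0.205 0.015] max [0.429 0.219 0.033] med [0.419 0.214 0.029]
scene red 90 [179. 366.] min [0.416 0.474 0.009] max [0.428 0.519 0.019] med [0.419 0.496 0.014]
scene grey 8363 [209. 250.] min [ 0.565 -0.478  0.02 ] max [0.6   0.586 0.069] med [0.576 0.298 0.056]
scene grey 6579 [277. 293.] min [ 0.369 -0.479 -0.008] max [0.419 0.547 0.043] med [0.371 0.291 0.028]
scene grey 579 [348. 195.] min [ 0.433 -0.269  0.005] max [ 0.492 -0.084  0.041] med [ 0.455 -0.116  0.015]
scene grey 167 [248. 262.] min [ 0.491  0.192 -0.001] max [0.534 0.263 0.024] med [0.502 0.232 0.022]
scene grey 286 [257. 274.] min [0.441 0.211 0.007] max [0.487 0.287 0.025] m
[... 2332 characters left out ...]
 [161.  55.] min [0.482 0.124 0.009] max [0.486 0.129 0.012] med [0.484 0.126 0.01 ]
wrist grey 2102 [ 70. 223.] min [ 0.372 -0.137  0.042] max [0.385 0.036 0.045] med [ 0.379 -0.043  0.044]
wrist grey 37 [127. 196.] min [ 0.429 -0.024  0.022] max [ 0.443 -0.014  0.024] med [ 0.433 -0.02   0.024]
wrist grey 731 [167. 252.] min [ 0.433 -0.106  0.008] max [ 0.496 -0.081  0.011] med [ 0.464 -0.091  0.01 ]
wrist grey 571 [154. 281.] min [ 0.441 -0.139  0.024] max [ 0.482 -0.102  0.043] med [ 0.459 -0.112  0.042]
wrist grey 61 [111. 396.] min [ 0.375 -0.281  0.042] max [ 0.386 -0.265  0.045] med [ 0.382 -0.275  0.044]
wrist floor [[0.39, -0.219, -0.0], [0.484, 0.054, 0.002], [0.598, 0.176, 0.01]]
```

Emit:
jog_arm:
  plan:
    - [-2.5,-2.3,0,0]
    - [-2.5,-2.3,0,0]
    - [-2.5,-2.3,0,0]
    - [-2.5,-2.3,0,0]
    - [-2.5,-2.3,0,0]
    - [-2.5,-2.3,0,0]
    - [-2.5,-2.3,0,0]
    - [-2.5,-2.3,0,0]
    - [0,0,0,0]
    - [0,0,0,0]

```text
time_s: 1.15
tool_pos: [0.4656, -0.2005, 0.2313]
tcp_rot: [-0.0, 0.708, 0.706, 0.0]
force: [-0.6, -0.2, 0.9]
finger_gap: 0.0853
finger_force: 0.0
```

Run:
```python
from look import *
c=snap('wrist'); cv2.imwrite('pics/w1.png',c['color']); print(c['s']['tool_pos'],c['s']['tcp_rot'])
```

```text
[ 0.4655617  -0.20051746  0.23128471] [-2.00500449e-05  7.07851353e-01  7.06361424e-01  2.66756384e-05]
```

View pics/w1.png

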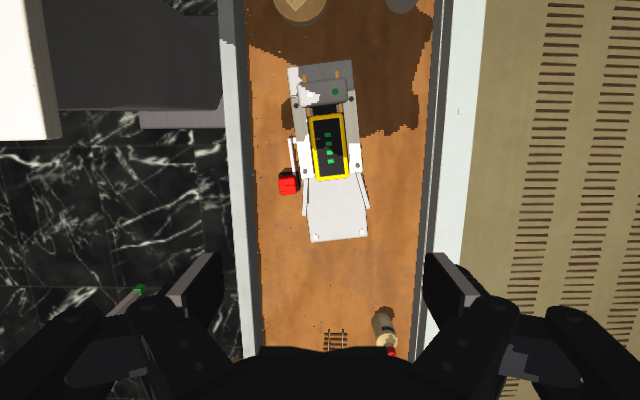

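The charger lies slightly yawed in the middle. The pack's top runs (309–347,114–180), the red pad is at (288,184), the apron's front corners are (310,241) and (366,237), and the rear corners are (289,68) and (352,61). The oil bottle is at lower right (385,335). Next I'll measure the charger, then go on to the holder.

```bash
cat >> look.py <<'E'
from scipy.spatial.transform import Rotation as Ro
def ray(c,uv,z):
    p=cv2.undistortPoints(np.array(uv,float).reshape(-1,1,2),c['mtx'],c['dist']).reshape(-1,2)
    d=np.c_[p,np.ones(len(p))]; T=np.array(c['tool_from_camera']); q=c['s']['tcp_rot']; R=Ro.from_quat([q[1],q[2],q[3],q[0]]).as_matrix()
    d=d@T[:3,:3].T@R.T; o=R@T[:3,3]+c['s']['tool_pos']
    return (o+d*((z-o[2])/d[:,2])[:,None])[:,:2]
def box(c,m,z):
    m=cv2.morphologyEx(m.astype(np.uint8),cv2.MORPH_CLOSE,np.ones((5,5)))
    k=max(cv2.findContours(m,cv2.RETR_EXTERNAL,cv2.CHAIN_APPROX_NONE)[0],key=cv2.contourArea).reshape(-1,2)
    r=cv2.minAreaRect((ray(c,k,z)*1000).astype(np.float32)); return r
def hsvm(c):
    h=cv2.cvtColor(c['color'],cv2.COLOR_BGR2HSV).astype(int); return h[...,0],h[...,1],h[...,2]
E
python3 - <<'E'
from look import *
c=pickle.load(open('wrist.pkl','rb')); H,S,V=hsvm(c); P=cloud(c)
top=(abs(P[...,2]-.066)<.006)&(abs(P[...,0]-.47)<.04)&(abs(P[...,1]+.17)<.06)
print('pack top z',np.median(P[top],0),'box',box(c,top,.066))
print('yellow box',box(c,(abs(H-28)<6)&(S>170)&top,.066))
red=((H<5)|(H>175))&(S>180)&(P[...,1]>-.25)&(abs(P[...,0]-.43)<.03)&(P[...,2]<.05)&(P[...,2]>.027)
print('pad z',np.median(P[red],0),box(c,red,.032))
cor=ray(c,[(310,241),(366,237),(289,68),(352,61)],.008); print(cor)
f=cor[:2].mean(0); r=cor[2:].mean(0); print(f,r,np.linalg.norm(r-f),np.degrees(np.arctan2(*(r-f))),np.degrees(np.arctan2(*(cor[2]-cor[0]))),np.degrees(np.arctan2(*(cor[3]-cor[1]))))
E
```

```text
pack top z [ 0.47223076 -0.1626898   0.06760936] box ((471.91937255859375, -164.1490020751953), (31.863975524902344, 59.94620132446289), 6.692821502685547)
yellow box ((471.9040832519531, -163.8262481689453), (31.377307891845703, 59.05027389526367), 6.839968681335449)
pad z [ 0.42916704 -0.20627058  0.0334223 ] ((429.0361022949219, -206.8026885986328), (18.077064514160156, 18.018341064453125), 7.232624530792236)
[[ 0.45129958 -0.2785819 ]
 [ 0.5169331  -0.27377851]
 [ 0.43189311 -0.08783827]
 [ 0.49690622 -0.08120982]]
[ 0.48411634 -0.27618021] [ 0.46439966 -0.08452404] 0.19266767495674408 -5.873655721162327 -5.809347143698072 -5.93734018142719
```

Emit:
jog_arm:
  plan:
    - [4,0,0,0]
    - [4,0,0,0]
    - [4,0,0,0]
    - [4,0,0,0]
    - [4,0,0,0]
    - [4,0,0,0]
    - [4,0,0,0]
    - [4,0,0,0]
    - [4,0,0,0]
    - [0,0,0,0]
    - [0,0,0,0]

```text
time_s: 2.3
tool_pos: [0.4655, 0.1627, 0.2312]
tcp_rot: [-0.0, 0.705, 0.709, 0.0]
force: [0.4, 0.3, 1.1]
finger_gap: 0.0854
finger_force: 0.0
```

Run:
```python
from look import *
c=snap('wrist'); cv2.imwrite('pics/w2.png',c['color']); print(c['s']['tool_pos'],c['s']['tcp_rot'])
```

```text
[0.46545937 0.16267566 0.23124172] [-4.73589940e-04  7.05197811e-01  7.09010427e-01  1.96424346e-04]
```

View pics/w2.png

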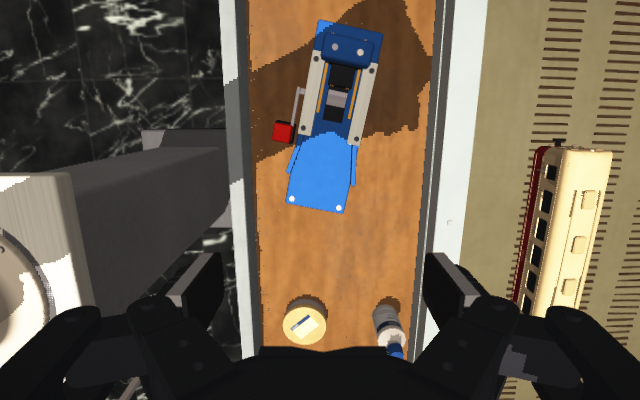

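This picture shows the holder yawed the other way. Its apron corners are at (286,203) and (343,213), its rear corners at (318,20) and (383,33), and its pad at (284,132).

Run:
```python
from look import *
c=pickle.load(open('wrist.pkl','rb')); H,S,V=hsvm(c); P=cloud(c)
cor=ray(c,[(286,203),(343,213),(318,20),(383,33)],.008); print(cor)
f=cor[:2].mean(0); r=cor[2:].mean(0); print(f,r,np.linalg.norm(r-f),np.degrees(np.arctan2(*(r-f))),np.degrees(np.arctan2(*(cor[2]-cor[0]))),np.degrees(np.arctan2(*(cor[3]-cor[1]))))
base=(abs(P[...,2]-.009)<.012)&(abs(H-107)<10)&(S>120)
print('blue box',box(c,base,.008))
# lips: light surfaces at z~.023
lip=(abs(P[...,2]-.0235)<.004)&(S<90)&(V>90)&(P[...,1]>.12)&(P[...,1]<.33)&(P[...,0]>.42)&(P[...,0]<.56)
n,L,st,ce=cv2.connectedComponentsWithStats(lip.astype(np.uint8))
for i in range(1,n):
    if st[i,4]>150: print(st[i],box(c,L==i,.023))
d=(r-f)/np.linalg.norm(r-f)
# profile along centre line
o=f+d*.075
for name,off in(('centre',0),):
  e=np.array([d[1],-d[0]])
  Q=P.reshape(-1,3); a=(Q[:,:2]-o)@d; b=(Q[:,:2]-o)@e
  print([(int(x*1000),round(float(np.median(Q[(abs(b)<.008)&(abs(a-x)<.002),2])),4)) for x in np.arange(-.07,.12,.004)])
tin=(abs(P[...,2]-.021)<.004)&(abs(P[...,1]-.02)<.05)&(abs(P[...,0]-.46)<.05); print('tin',box(c,tin,.021))
print('glue cap',ray(c,[(393,340)],.07))
```

```text
[[0.42462006 0.13078142]
 [0.48972956 0.11923251]
 [0.46076506 0.32119101]
 [0.52663134 0.30954747]]
[0.45717481 0.12500696] [0.4936982  0.31536924] 0.19383435009381839 10.860929564257589 10.748434150457847 10.973396153675774
blue box ((470.0019836425781, 201.24310302734375), (155.74099731445312, 76.72071838378906), 81.4578857421875)
[ 298   49   27   87 1123] ((454.163330078125, 249.03944396972656), (83.33688354492188, 14.11435604095459), 78.78358459472656)
[ 347   62   31   84 1097] ((505.2894287109375, 238.95761108398438), (83.28483581542969, 14.293123245239258), 78.63895416259766)
[(-70, 0.0094), (-66, 0.0096), (-62, 0.0096), (-57, 0.0096), (-53, 0.0096), (-49, 0.0093), (-45, 0.0095), (-41, 0.0098), (-37, 0.0097), (-33, 0.0098), (-29, 0.0096), (-25, 0.3154), (-21, 0.3167), (-17, 0.0094), (-13, 0.3291), (-9, 0.0097), (-5, 0.0095), (-1, 0.0095), (2, 0.0094), (6, 0.0095), (10, 0.0095), (14, 0.0092), (18, 0.0093), (22, 0.0092), (26, 0.0097), (30, 0.0095), (34, 0.0097), (38, 0.0095), (42, 0.0107), (46, 0.0124), (50, 0.0143), (54, 0.0142), (58, 0.0103), (62, 0.0264), (66, 0.0263), (70, 0.0265), (74, 0.0264), (78, 0.0276), (82, 0.0407), (86, 0.0413), (90, 0.0412), (94, 0.0413), (98, 0.0413), (102, 0.0406), (106, nan), (110, 0.009), (114, 0.0091), (118, 0.0089)]
tin ((443.4805603027344, -11.397871017456055), (52.796783447265625, 40.7326545715332), 0.432209312915802)
glue cap [[ 0.54253306 -0.00428158]]
  return _methods._mean(a, axis=axis, dtype=dtype,
  ret = ret.dtype.type(ret / rcount)
```

Emit:
jog_arm:
  plan:
    - [-4.1,-0.42,0,0]
    - [-4.1,-0.42,0,0]
    - [-4.1,-0.42,0,0]
    - [-4.1,-0.42,0,0]
    - [-4.1,-0.42,0,0]
    - [-4.1,-0.42,0,0]
    - [-4.1,-0.42,0,0]
    - [-4.1,-0.42,0,0]
    - [-4.1,-0.42,0,0]
    - [0,0,4,-0.113]
    - [0,0,4,0]
    - [0,0,4,0]
  claw: 0

```text
time_s: 3.55
tool_pos: [0.4275, -0.211, 0.1103]
tcp_rot: [0.001, 0.667, 0.745, -0.0]
force: [-0.6, -0.2, -0.1]
finger_gap: 0.0001
finger_force: 0.0
```

Emit:
jog_arm:
  plan:
    - [0,0,0,0]
    - [0,0,0,0]
    - [0,0,0,0]

```text
time_s: 3.85
tool_pos: [0.4296, -0.21, 0.1133]
tcp_rot: [0.002, 0.666, 0.746, 0.0]
force: [-0.2, 0.2, 1.4]
finger_gap: 0.0
finger_force: 0.0
```

```bash
cat > st.py <<'E'
from look import *
s=readout.sense(); q=s['tcp_rot']; R=Ro.from_quat([q[1],q[2],q[3],q[0]]).as_matrix()
print(s['time_s'],np.round(s['tool_pos'],4),'toolx yaw deg (from +y, + toward +x)',np.degrees(np.arctan2(R[0,0],R[1,0])).round(2),'tilt',R[2].round(4),s['force'].round(2),round(s['finger_gap'],4),s['finger_force'])
def go(x,y,z):
    print('to cm',((np.array([x,y,z])-s['tool_pos'])@R*100).round(2))
E
python3 - <<'E'
from st import *
go(.4275,-.2065,.036)
E
```

```text
3.85 [ 0.4296 -0.21    0.1133] toolx yaw deg (from +y, + toward +x) -6.44 tilt [-0.0019  0.0026 -1.    ] [-0.21  0.22  1.41] 0.0 0.0
to cm [ 0.38 -0.19  7.73]
```

Emit:
jog_arm:
  plan:
    - [0.38,-0.19,2.5,0]
    - [0,0,2.5,0]
    - [0,0,2,0]
    - [0,0,0.5,0]
    - [0,0,0,0]
    - [0,0,0,0]

```text
time_s: 4.45
tool_pos: [0.4273, -0.206, 0.0379]
tcp_rot: [0.001, 0.666, 0.746, 0.0]
force: [0.5, 0.2, 0.2]
finger_gap: 0.0003
finger_force: 0.0
```

Emit:
jog_arm:
  plan:
    - [0,0,0.2,0]
    - [0,0,0.2,0]
    - [0,0,0.2,0]
    - [0,0,0.2,0]
    - [0,0,0.1,0]
    - [0,0,0,0]
    - [0,0,0,0]

```text
time_s: 5.15
tool_pos: [0.4264, -0.2057, 0.0274]
tcp_rot: [0.0, 0.666, 0.746, 0.0]
force: [1.1, -1.8, 3.7]
finger_gap: -0.0005
finger_force: 1.5
```

Run:
```python
from st import *
go(.4275,-.2065,.025)
c=snap('wrist'); cv2.imwrite('pics/w3.png',c['color']); H,S,V=hsvm(c); P=cloud(c)
top=(abs(P[...,2]-.066)<.008)&(abs(P[...,0]-.47)<.04)&(abs(P[...,1]+.17)<.06)&(S>60)
print(np.median(P[top],0))
try: print(box(c,top&(abs(H-28)<6)&(S>170),.066))
except Exception as e: print(e)
c=snap('side');H,S,V=hsvm(c); P=cloud(c); m=(abs(H-28)<5)&(S>190)&(abs(P[...,0]-.47)<.04)&(abs(P[...,1]+.18)<.06); Q=P[m]; print(m.sum(),np.percentile(Q,[3,50,97],axis=0).round(3).tolist())
```

```text
5.15 [ 0.4264 -0.2057  0.0274] toolx yaw deg (from +y, + toward +x) -6.47 tilt [-5.e-04  8.e-04 -1.e+00] [ 1.13 -1.83  3.71] -0.0005 1.531720608472824
to cm [-0.09  0.1   0.24]
[ 0.46233465 -0.15951275  0.06698138]
((470.5881652832031, -164.0162811279297), (33.834014892578125, 59.02739334106445), 6.976405143737793)
274 [[0.454, -0.2, 0.017], [0.469, -0.195, 0.041], [0.488, -0.162, 0.064]]
```

Contact is made but the pack is not yet released. I'll press 3 mm more.

Emit:
jog_arm:
  plan:
    - [0,0,0.15,0]
    - [0,0,0.15,0]
    - [0,0,0,0]
    - [0,0,0,0]
    - [0,0,0,0]
    - [0,0,0,0]
    - [0,0,0,0]
    - [0,0,0,0]

```text
time_s: 6.05
tool_pos: [0.426, -0.2053, 0.0243]
tcp_rot: [0.0, 0.666, 0.746, 0.0]
force: [1.8, -0.4, 2.0]
finger_gap: -0.0002
finger_force: 1.1
```

Run:
```python
from st import *
c=snap('wrist'); cv2.imwrite('pics/w3.png',c['color']); H,S,V=hsvm(c); P=cloud(c)
top=(abs(P[...,2]-.066)<.008)&(abs(P[...,0]-.47)<.04)&(abs(P[...,1]+.17)<.07)
print(box(c,top&(abs(H-28)<6)&(S>170),.066))
c=snap('side');H,S,V=hsvm(c); P=cloud(c); m=(abs(H-28)<5)&(S>190)&(abs(P[...,0]-.47)<.04)&(abs(P[...,1]+.18)<.06); Q=P[m]; print(m.sum(),np.percentile(Q,[3,50,97],axis=0).round(3).tolist())
```

```text
6.05 [ 0.426  -0.2053  0.0243] toolx yaw deg (from +y, + toward +x) -6.48 tilt [ 1.e-04  1.e-04 -1.e+00] [ 1.8  -0.36  2.02] -0.0002 1.1334375198930502
((471.8304748535156, -175.10400390625), (33.944278717041016, 60.135169982910156), 6.831435203552246)
296 [[0.456, -0.212, 0.019], [0.471, -0.207, 0.042], [0.489, -0.169, 0.064]]
```

Emit:
jog_arm:
  plan:
    - [0,0,-1,0]
    - [0,0,-3,0]
    - [0,0,-4,0]
    - [0,0,-2,0]
    - [1,1.4,0,0]
    - [1.2,1.5,0,0]
    - [0.3,1.4,0,0]
    - [0,0,0,0]
    - [0,0,0,0]
  claw: 80

```text
time_s: 7.05
tool_pos: [0.4651, -0.1758, 0.1239]
tcp_rot: [-0.001, 0.666, 0.746, -0.0]
force: [-0.9, 0.1, -1.1]
finger_gap: 0.0685
finger_force: 0.0
```

Run:
```python
from st import *
go(.4730,-.1755,.030)
```

```text
7.05 [ 0.4651 -0.1758  0.1239] toolx yaw deg (from +y, + toward +x) -6.5 tilt [ 5.0e-04 -1.6e-03 -1.0e+00] [-0.91  0.14 -1.14] 0.0685 0.0
to cm [-0.06  0.8   9.39]
```

Emit:
jog_arm:
  plan:
    - [-0.06,0.4,0,0]
    - [0,0.4,0,0]
    - [0,0,0,0]
    - [0,0,0,0]

```text
time_s: 7.45
tool_pos: [0.4737, -0.1756, 0.1242]
tcp_rot: [-0.0, 0.666, 0.746, -0.0]
force: [0.1, -0.6, 0.1]
finger_gap: 0.0687
finger_force: 0.0
```

Run:
```python
from st import *
c=snap('wrist'); cv2.imwrite('pics/w4.png',c['color']); H,S,V=hsvm(c); P=cloud(c)
top=(abs(P[...,2]-.066)<.008)&(abs(P[...,0]-.47)<.04)&(abs(P[...,1]+.17)<.07)
print(box(c,top&(abs(H-28)<6)&(S>150),.066))
go(.4730,-.1755,.030)
```

```text
7.45 [ 0.4737 -0.1756  0.1242] toolx yaw deg (from +y, + toward +x) -6.46 tilt [ 2.e-04 -3.e-04 -1.e+00] [ 0.14 -0.58  0.05] 0.0687 0.0
((473.553466796875, -175.30563354492188), (31.33106803894043, 59.508663177490234), 6.621155738830566)
to cm [ 0.01 -0.07  9.42]
```

View pics/w4.png

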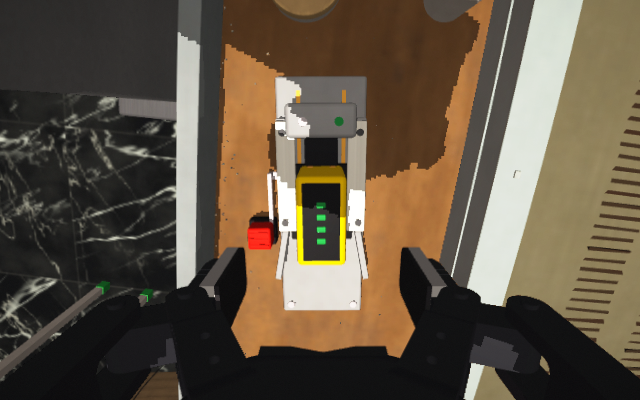

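The pack's top runs (297–345,167–265). It has slid out and lies centred between the fingers, which stand at (230,285) and (420,285). Now I'll descend and grasp.

Emit:
jog_arm:
  plan:
    - [0,0,2.5,0]
    - [0,0,2.5,0]
    - [0,0,2.5,0]
    - [0,0,1.5,0]
    - [0,0,0.4,0]
    - [0,0,0,0]
    - [0,0,0,0]

```text
time_s: 8.2
tool_pos: [0.4744, -0.1756, 0.031]
tcp_rot: [0.0, 0.666, 0.746, 0.0]
force: [0.7, -0.6, 0.9]
finger_gap: 0.0682
finger_force: 0.0
```

Emit:
jog_arm:
  plan:
    - [0,0,0,0]
    - [0,0,0,0]
    - [0,0,0,0]
    - [0,0,0,0]
    - [0,0,0,0]
    - [0,0,0,0]
  claw: 0
  force: 50

```text
time_s: 8.8
tool_pos: [0.4738, -0.1757, 0.0311]
tcp_rot: [0.0, 0.666, 0.746, -0.0]
force: [-2.1, -0.4, 5.4]
finger_gap: 0.0314
finger_force: 50.5
```

Run:
```python
from st import *
```

```text
8.8 [ 0.4738 -0.1757  0.0311] toolx yaw deg (from +y, + toward +x) -6.47 tilt [-7.e-04  0.e+00 -1.e+00] [-2.05 -0.41  5.38] 0.0314 50.548115372657776
```

Emit:
jog_arm:
  plan:
    - [-0.3,0,0,0]
    - [-0.5,0,0,0]
    - [-0.5,0,0,0]
    - [-0.5,0,0,0]
    - [0,0,0,0]

```text
time_s: 9.3
tool_pos: [0.4761, -0.1903, 0.0312]
tcp_rot: [-0.001, 0.665, 0.747, 0.001]
force: [-2.3, 7.2, 10.7]
finger_gap: 0.0315
finger_force: 51.1
```

Emit:
jog_arm:
  plan:
    - [-0.5,0,0,0]
    - [-0.6,0,0,0]
    - [-0.6,0,0,0]
    - [-0.6,0,0,0]
    - [-0.6,0,0,0]
    - [-0.6,0,0,0]
    - [-0.6,0,0,0]
    - [-0.4,0,0,0]
    - [0,0,0,0]
    - [0,0,0,0]

```text
time_s: 10.3
tool_pos: [0.4818, -0.2359, 0.0311]
tcp_rot: [-0.0, 0.665, 0.747, 0.001]
force: [-0.7, 6.1, 6.1]
finger_gap: 0.0316
finger_force: 50.5
```

Run:
```python
from st import *
```

```text
10.3 [ 0.4818 -0.2359  0.0311] toolx yaw deg (from +y, + toward +x) -6.58 tilt [ 0.0015  0.0012 -1.    ] [-0.74  6.11  6.13] 0.0316 50.4770690202713
```

Emit:
jog_arm:
  plan:
    - [-0.4,0,0,0]
    - [-0.2,0,0,0]
    - [0,0,-0.1,0]
    - [0,0,-0.2,0]
    - [0,0,-0.3,0]
    - [0,0,-0.3,0]
    - [0,0,0,0]

```text
time_s: 11.0
tool_pos: [0.4817, -0.2444, 0.0397]
tcp_rot: [0.0, 0.666, 0.746, 0.0]
force: [1.1, 0.0, -4.2]
finger_gap: 0.0312
finger_force: 49.8
```

Emit:
jog_arm:
  plan:
    - [0,0,-1,0]
    - [0,0,-2,0]
    - [0,0,-2.5,0]
    - [0,0,-2.5,0]
    - [0,0,-2,0]
    - [0,0,0,0]
    - [0,0,0,0]

```text
time_s: 11.7
tool_pos: [0.4815, -0.2441, 0.1395]
tcp_rot: [0.0, 0.666, 0.746, -0.0]
force: [0.1, -0.5, -4.5]
finger_gap: 0.0314
finger_force: 50.4
```

Run:
```python
from st import *
go(.4648,.1661,.14)
```

```text
11.7 [ 0.4815 -0.2441  0.1395] toolx yaw deg (from +y, + toward +x) -6.47 tilt [-7.e-04  6.e-04 -1.e+00] [ 0.13 -0.49 -4.53] 0.0314 50.37759304046631
to cm [40.95  2.96 -0.07]
```

Emit:
jog_arm:
  plan:
    - [2,0.1,0,0]
    - [4,0.3,0,0]
    - [4,0.3,0,0]
    - [4,0.3,0,0]
    - [4,0.3,0,0]
    - [4,0.3,0,0]
    - [4,0.3,0,0]
    - [4,0.3,0,0]
    - [4,0.3,0,0]
    - [4,0.3,0,0]
    - [2,0.2,0,0]
    - [1,0,0,0]

```text
time_s: 12.9
tool_pos: [0.4637, 0.1694, 0.1381]
tcp_rot: [-0.001, 0.665, 0.747, -0.0]
force: [0.9, -0.3, -4.1]
finger_gap: 0.0316
finger_force: 50.2
```

Emit:
jog_arm:
  plan:
    - [0,0,0,0.1]
    - [0,0,0,0.1]
    - [0,0,0,0.107]
    - [0,0,0,0]
    - [0,0,0,0]

```text
time_s: 13.4
tool_pos: [0.4647, 0.1657, 0.1386]
tcp_rot: [-0.0, 0.772, 0.636, -0.001]
force: [0.5, 0.1, -4.3]
finger_gap: 0.0315
finger_force: 50.2
```

Run:
```python
from st import *
c=snap('wrist'); cv2.imwrite('pics/w5.png',c['color']); H,S,V=hsvm(c); P=cloud(c)
z0=np.median(P[(abs(H-28)<6)&(S>150)&(P[...,2]>.12)],0); print(z0)
top=(abs(P[...,2]-z0[2])<.008)&(abs(P[...,0]-.465)<.05)&(abs(P[...,1]-.17)<.07)
print('pack',box(c,top&(abs(H-28)<6)&(S>150),z0[2]))
lip=(abs(P[...,2]-.0235)<.004)&(S<90)&(V>90)&(P[...,1]>.12)&(P[...,1]<.33)&(P[...,0]>.42)&(P[...,0]<.56)
n,L,st,ce=cv2.connectedComponentsWithStats(lip.astype(np.uint8))
for i in range(1,n):
    if st[i,4]>150: print(st[i],box(c,L==i,.023))
go(.4648,.1661,.14)
```

```text
13.4 [0.4647 0.1657 0.1386] toolx yaw deg (from +y, + toward +x) 11.02 tilt [-0.0011 -0.0011 -1.    ] [ 0.46  0.11 -4.28] 0.0315 50.178871750831604
[0.47129165 0.1902105  0.17431798]
pack ((466.58013916015625, 172.41685485839844), (50.99364471435547, 31.379236221313477), 79.00711059570312)
[ 276   34   22  118 2053] ((454.2347106933594, 249.67784118652344), (83.64533996582031, 14.249380111694336), 78.94744110107422)
[ 347   35   22  117 2064] ((505.4039306640625, 239.32958984375), (83.0036849975586, 14.224205017089844), 78.69985961914062)
to cm [ 0.04  0.   -0.14]
```

View pics/w5.png

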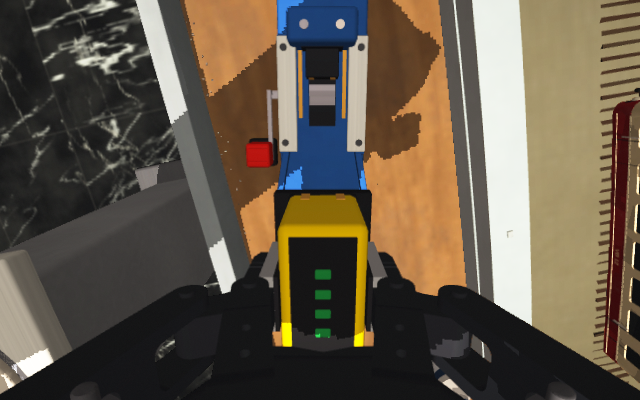

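Emit:
jog_arm:
  plan:
    - [-0.2,0,2,0]
    - [0,0,3,0]
    - [0,0,3,0]
    - [0,0,1.5,0]
    - [0,0,0.5,0]
    - [0,0,0,0]
    - [0,0,0,0]

```text
time_s: 14.15
tool_pos: [0.4656, 0.1651, 0.0401]
tcp_rot: [0.0, 0.772, 0.635, 0.001]
force: [-0.2, 0.3, -4.3]
finger_gap: 0.0314
finger_force: 50.3
```

Run:
```python
from st import *
go(.4708-.036*.194,.1989-.036*.981,.0316)
```

```text
14.15 [0.4656 0.1651 0.0401] toolx yaw deg (from +y, + toward +x) 11.09 tilt [ 8.0e-04  1.2e-03 -1.0e+00] [-0.22  0.26 -4.3 ] 0.0314 50.28453826904297
to cm [-0.18 -0.14  0.85]
```

Emit:
jog_arm:
  plan:
    - [-0.15,-0.12,0.2,0]
    - [0,0,0.3,0]
    - [0,0,0.2,0]
    - [0,0,0.1,0]
    - [0,0,0,0]
    - [0,0,0,0]
    - [0,0,0,0]

```text
time_s: 14.85
tool_pos: [0.4634, 0.1637, 0.0314]
tcp_rot: [-0.0, 0.772, 0.635, 0.0]
force: [-0.1, -0.5, -4.8]
finger_gap: 0.0313
finger_force: 50.3
```

Run:
```python
from st import *
go(.4708-.036*.194,.1989-.036*.981,.0316)
```

```text
14.85 [0.4634 0.1637 0.0314] toolx yaw deg (from +y, + toward +x) 11.11 tilt [ 1.e-04  1.e-04 -1.e+00] [-0.12 -0.51 -4.82] 0.0313 50.310598611831665
to cm [ 0.    0.05 -0.02]
```

Emit:
jog_arm:
  plan:
    - [0,0.05,0.05,0]
    - [0.3,0,0,0]
    - [0.5,0,0,0]
    - [0.5,0,0,0]
    - [0.5,0,0,0]
    - [0.5,0,0,0]
    - [0.5,0,0,0]
    - [0.5,0,0,0]
    - [0.5,0,0,0]
    - [0.2,0,0,0]
    - [0,0,0,0]
    - [0,0,0,0]

```text
time_s: 16.05
tool_pos: [0.4719, 0.203, 0.0311]
tcp_rot: [0.0, 0.772, 0.635, 0.0]
force: [-0.1, -3.6, 4.0]
finger_gap: 0.0312
finger_force: 51.6
```

```bash
cat >> st.py <<'E'
r=np.array(s['tool_pos'])[:2]-[.4708,.1989]; a=np.radians(11.15); d=np.array([np.sin(a),np.cos(a)]); e=np.array([d[1],-d[0]])
F=np.array(s['force'])[:2]
print('holder along mm',(r@d*1000).round(2),'lat',(r@e*1000).round(2),'F along',(F@d).round(2),'lat',(F@e).round(2),'plate tq',s['wrist_torque'].round(2))
E
python3 st.py
```

```text
16.05 [0.4719 0.203  0.0311] toolx yaw deg (from +y, + toward +x) 11.1 tilt [ 5.e-04  7.e-04 -1.e+00] [-0.1  -3.56  3.96] 0.0312 51.60906493663788
holder along mm 4.26 lat 0.3 F along -3.52 lat 0.59 plate tq [-0.72 -0.03 -0.01]
```

Emit:
jog_arm:
  plan:
    - [0.2,0,-0.03,0]
    - [0.3,0,0,0]
    - [0.3,0,0,0]
    - [0,0,0,0]
    - [0,0,0,0]

```text
time_s: 16.55
tool_pos: [0.473, 0.2098, 0.0311]
tcp_rot: [0.0, 0.772, 0.635, -0.001]
force: [-1.0, -5.9, 5.8]
finger_gap: 0.0319
finger_force: 51.8
```

```bash
python3 st.py
```

```text
16.55 [0.473  0.2098 0.0311] toolx yaw deg (from +y, + toward +x) 11.15 tilt [-1.2e-03 -3.0e-04 -1.0e+00] [-0.96 -5.92  5.77] 0.0319 51.781110763549805
holder along mm 11.14 lat 0.0 F along -6.0 lat 0.2 plate tq [-1.19  0.15 -0.04]
```

Emit:
jog_arm:
  plan:
    - [0.2,0,0,0]
    - [0.3,0,0,0]
    - [0.3,0,0,0]
    - [0.3,0,0,0]
    - [0.3,0,0,0]
    - [0,0,0,0]
    - [0,0,0,0]

```text
time_s: 17.25
tool_pos: [0.4756, 0.2242, 0.0311]
tcp_rot: [0.0, 0.772, 0.635, -0.0]
force: [-0.1, -4.9, 4.3]
finger_gap: 0.0315
finger_force: 51.6
```

```bash
python3 st.py
```

```text
17.25 [0.4756 0.2242 0.0311] toolx yaw deg (from +y, + toward +x) 11.12 tilt [-3.e-04 -2.e-04 -1.e+00] [-0.11 -4.92  4.25] 0.0315 51.63509130477905
holder along mm 25.73 lat -0.13 F along -4.84 lat 0.84 plate tq [-1.1   0.17 -0.06]
```

Emit:
jog_arm:
  plan:
    - [0.2,0,-0.05,0]
    - [0.2,0,0,0]
    - [0.2,0,0,0]
    - [0.1,0,0,0]
    - [0,0,0,0]
    - [0,0,0,0]

```text
time_s: 17.85
tool_pos: [0.4765, 0.2308, 0.0312]
tcp_rot: [-0.0, 0.772, 0.635, -0.001]
force: [-2.3, -3.2, -2.8]
finger_gap: 0.0314
finger_force: 50.8
```

```bash
python3 st.py
```

```text
17.85 [0.4765 0.2308 0.0312] toolx yaw deg (from +y, + toward +x) 11.11 tilt [-8.e-04 -1.e-03 -1.e+00] [-2.26 -3.22 -2.8 ] 0.0314 50.79871952533722
holder along mm 32.45 lat -0.58 F along -3.6 lat -1.59 plate tq [-0.82  0.36  0.04]
```

Emit:
jog_arm:
  plan:
    - [0.2,0,0,0]
    - [0.2,0,0,0]
    - [0,0,0,0]
    - [0,0,0,0]

```text
time_s: 18.25
tool_pos: [0.477, 0.2335, 0.0313]
tcp_rot: [0.0, 0.772, 0.635, -0.002]
force: [-2.8, -7.0, 2.1]
finger_gap: 0.0311
finger_force: 51.2
```

```bash
python3 st.py
```

```text
18.25 [0.477  0.2335 0.0313] toolx yaw deg (from +y, + toward +x) 11.15 tilt [-0.0029 -0.0015 -1.    ] [-2.77 -7.04  2.05] 0.0311 51.20700538158417
holder along mm 35.12 lat -0.62 F along -7.45 lat -1.36 plate tq [-1.46  0.62  0.04]
```

Emit:
jog_arm:
  plan:
    - [0.2,0,0,0]
    - [0.2,0,0,0]
    - [0,0,0,0]
    - [0,0,0,0]

```text
time_s: 18.65
tool_pos: [0.4774, 0.2354, 0.0313]
tcp_rot: [0.001, 0.773, 0.635, -0.003]
force: [-4.0, -10.6, 5.8]
finger_gap: 0.0313
finger_force: 51.9
```

```bash
python3 st.py
```

```text
18.65 [0.4774 0.2354 0.0313] toolx yaw deg (from +y, + toward +x) 11.21 tilt [-0.0061 -0.0021 -1.    ] [ -3.96 -10.56   5.8 ] 0.0313 51.90957963466644
holder along mm 37.06 lat -0.62 F along -11.13 lat -1.85 plate tq [-2.35  0.99  0.04]
```

Emit:
jog_arm:
  plan:
    - [0.15,0,0,0]
    - [0.15,0,0,0]
    - [0,0,0,0]
    - [0,0,0,0]

```text
time_s: 19.05
tool_pos: [0.4775, 0.2366, 0.0314]
tcp_rot: [0.002, 0.773, 0.634, -0.004]
force: [-6.7, -14.5, 10.6]
finger_gap: 0.0314
finger_force: 52.5
```

```bash
python3 st.py
```

```text
19.05 [0.4775 0.2366 0.0314] toolx yaw deg (from +y, + toward +x) 11.26 tilt [-0.0089 -0.0028 -1.    ] [ -6.67 -14.48  10.62] 0.0314 52.51453220844269
holder along mm 38.3 lat -0.68 F along -15.49 lat -3.74 plate tq [-3.14  1.24  0.03]
```

Emit:
jog_arm:
  plan:
    - [0,-0.05,-0.04,0]
    - [0,-0.05,-0.04,0]
    - [0,0,0,0]
    - [0,0,0,0]

```text
time_s: 19.45
tool_pos: [0.4776, 0.237, 0.0315]
tcp_rot: [0.002, 0.773, 0.634, -0.003]
force: [-1.0, -12.2, -0.2]
finger_gap: 0.0314
finger_force: 50.9
```

```bash
python3 st.py
```

```text
19.45 [0.4776 0.237  0.0315] toolx yaw deg (from +y, + toward +x) 11.28 tilt [-0.0074 -0.0017 -1.    ] [ -1.03 -12.22  -0.23] 0.0314 50.857765674591064
holder along mm 38.71 lat -0.74 F along -12.18 lat 1.35 plate tq [-2.86  0.27 -0.05]
```

Emit:
jog_arm:
  plan:
    - [0.15,0,-0.02,0]
    - [0.15,0,-0.02,0]
    - [0,0,0,0]
    - [0,0,0,0]

```text
time_s: 19.85
tool_pos: [0.4779, 0.239, 0.0315]
tcp_rot: [0.002, 0.773, 0.634, -0.004]
force: [-0.0, -13.3, -1.0]
finger_gap: 0.0314
finger_force: 50.9
```

```bash
python3 st.py
```

```text
19.85 [0.4779 0.239  0.0315] toolx yaw deg (from +y, + toward +x) 11.31 tilt [-0.0089 -0.0023 -1.    ] [-1.000e-02 -1.335e+01 -1.040e+00] 0.0314 50.888164043426514
holder along mm 40.7 lat -0.82 F along -13.1 lat 2.57 plate tq [-3.2   0.21 -0.03]
```

Emit:
jog_arm:
  plan:
    - [0.15,0,-0.02,0]
    - [0.15,0,-0.02,0]
    - [0,0,0,0]
    - [0,0,0,0]

```text
time_s: 20.25
tool_pos: [0.4783, 0.2408, 0.0316]
tcp_rot: [0.002, 0.774, 0.634, -0.005]
force: [-0.1, -16.7, -1.0]
finger_gap: 0.0315
finger_force: 50.7
```

```bash
python3 st.py
```

```text
20.25 [0.4783 0.2408 0.0316] toolx yaw deg (from +y, + toward +x) 11.34 tilt [-0.0105 -0.0028 -0.9999] [ -0.09 -16.68  -0.97] 0.0315 50.72864770889282
holder along mm 42.58 lat -0.79 F along -16.38 lat 3.14 plate tq [-3.54  0.17  0.  ]
```

Emit:
jog_arm:
  plan:
    - [0.1,0.03,-0.01,0]
    - [0,0,0,0]
    - [0,0,0,0]

```text
time_s: 20.55
tool_pos: [0.4783, 0.2412, 0.0316]
tcp_rot: [0.002, 0.774, 0.634, -0.006]
force: [-1.6, -16.9, -0.2]
finger_gap: 0.0317
finger_force: 51.0
```

```bash
python3 st.py
```

```text
20.55 [0.4783 0.2412 0.0316] toolx yaw deg (from +y, + toward +x) 11.35 tilt [-0.0117 -0.0034 -0.9999] [ -1.59 -16.89  -0.15] 0.0317 50.95722556114197
holder along mm 42.95 lat -0.81 F along -16.88 lat 1.71 plate tq [-3.84  0.4   0.03]
```

Emit:
jog_arm:
  plan:
    - [0.1,0,-0.01,0]
    - [0,0,0,0]
    - [0,0,0,0]

```text
time_s: 20.85
tool_pos: [0.4785, 0.2417, 0.0316]
tcp_rot: [0.003, 0.774, 0.634, -0.006]
force: [-1.8, -17.6, -0.1]
finger_gap: 0.0315
finger_force: 51.0
```

```bash
python3 st.py
```

```text
20.85 [0.4785 0.2417 0.0316] toolx yaw deg (from +y, + toward +x) 11.36 tilt [-0.0123 -0.0036 -0.9999] [ -1.79 -17.64  -0.06] 0.0315 51.04593515396118
holder along mm 43.52 lat -0.78 F along -17.65 lat 1.65 plate tq [-4.03  0.44  0.05]
```

Emit:
jog_arm:
  plan:
    - [0.1,0,-0.01,0]
    - [0,0,0,0]
    - [0,0,0,0]

```text
time_s: 21.15
tool_pos: [0.4785, 0.2423, 0.0317]
tcp_rot: [0.003, 0.774, 0.634, -0.006]
force: [-1.3, -19.3, 0.3]
finger_gap: 0.0315
finger_force: 51.1
```

```bash
python3 st.py
```

```text
21.15 [0.4785 0.2423 0.0317] toolx yaw deg (from +y, + toward +x) 11.37 tilt [-0.0131 -0.0038 -0.9999] [ -1.3  -19.29   0.27] 0.0315 51.082608103752136
holder along mm 44.06 lat -0.8 F along -19.18 lat 2.45 plate tq [-4.14  0.45  0.02]
```

Emit:
jog_arm:
  plan:
    - [0.08,0,-0.01,0]
    - [0,0,0,0]
    - [0,0,0,0]

```text
time_s: 21.45
tool_pos: [0.4786, 0.2427, 0.0317]
tcp_rot: [0.003, 0.774, 0.633, -0.007]
force: [-2.6, -18.0, 0.5]
finger_gap: 0.0314
finger_force: 51.1
```

```bash
python3 st.py
```

```text
21.45 [0.4786 0.2427 0.0317] toolx yaw deg (from +y, + toward +x) 11.38 tilt [-0.0136 -0.0039 -0.9999] [ -2.6  -17.95   0.55] 0.0314 51.101712584495544
holder along mm 44.47 lat -0.81 F along -18.12 lat 0.92 plate tq [-4.37  0.49  0.03]
```

Emit:
jog_arm:
  plan:
    - [0.07,0,-0.01,0]
    - [0,0,0,0]
    - [0,0,0,0]

```text
time_s: 21.75
tool_pos: [0.4787, 0.2431, 0.0317]
tcp_rot: [0.003, 0.774, 0.633, -0.007]
force: [-3.0, -19.4, -0.1]
finger_gap: 0.0315
finger_force: 51.1
```

```bash
python3 st.py
```

```text
21.75 [0.4787 0.2431 0.0317] toolx yaw deg (from +y, + toward +x) 11.4 tilt [-0.0141 -0.004  -0.9999] [ -2.99 -19.36  -0.07] 0.0315 51.08825147151947
holder along mm 44.85 lat -0.79 F along -19.58 lat 0.81 plate tq [-4.47  0.48  0.1 ]
```

```bash
cat > pad.py <<'E'
from st import *
c=snap('wrist'); H,S,V=hsvm(c); P=cloud(c)
m=((H<6)|(H>174))&(S>150)&(abs(P[...,0]-.42)<.04)&(abs(P[...,1]-.2)<.06)&(P[...,2]>.0)
print('wrist pad',m.sum(),np.percentile(P[m],[5,50,80,97],axis=0).round(4).tolist() if m.sum() else '')
c=snap('scene'); H,S,V=hsvm(c); P=cloud(c)
m=((H<6)|(H>174))&(S>150)&(abs(P[...,0]-.42)<.03)&(abs(P[...,1]-.21)<.03)
print('scene pad',m.sum(),np.percentile(P[m],[3,50,90,97],axis=0).round(4).tolist() if m.sum() else '', 'rows',np.where(m)[0].min() if m.sum() else '',np.where(m)[0].max() if m.sum() else '')
if __name__=='__main__': cv2.imwrite('pics/s6.png',cv2.resize(c['color'][220:320,200:340],None,fx=5,fy=5))
E
python3 pad.py
```

```text
21.75 [0.4787 0.2431 0.0317] toolx yaw deg (from +y, + toward +x) 11.4 tilt [-0.0141 -0.004  -0.9999] [ -2.99 -19.36  -0.07] 0.0315 51.08825147151947
holder along mm 44.85 lat -0.79 F along -19.58 lat 0.81 plate tq [-4.47  0.48  0.1 ]
wrist pad 0 
scene pad 87 [[0.4131, 0.2044, 0.0104], [0.4174, 0.2152, 0.0267], [0.4261, 0.2185, 0.0323], [0.4289, 0.2191, 0.033]] rows 265 276
```

View pics/s6.png

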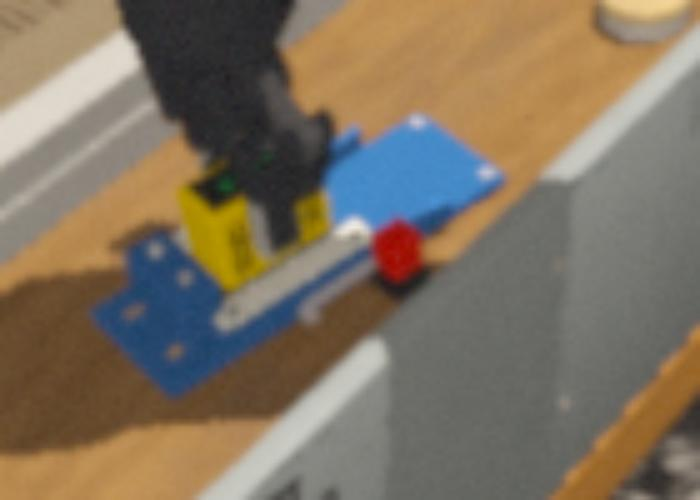

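The crop shows the pack in the rail, centred near (250,230), with the red pad at (397,250) sitting high. I'll compare the pad's rows with the first picture.

Run:
```python
from look import *
def f(im):
    h=cv2.cvtColor(im,cv2.COLOR_BGR2HSV).astype(int); m=((h[...,0]<6)|(h[...,0]>174))&(h[...,1]>150); m[:250]=0;m[295:]=0;m[:,:255]=0;m[:,300:]=0
    r,c=np.where(m); print(m.sum(),r.min(),r.max(),r.mean().round(2),c.mean().round(2), np.bincount(r)[255:285])
f(cv2.imread('pics/scene0.png')); f(pickle.load(open('scene.pkl','rb'))['color'])
```

```text
87 264 275 269.79 279.21 [ 0  0  0  0  0  0  0  0  0  1  5  8 10  9  9  8  9  8  8  7  5]
87 265 276 270.39 279.26 [0 0 0 0 0 0 0 0 0 0 3 6 9 9 9 9 9 8 9 8 5 3]
```

Run:
```python
from look import *
a=cv2.imread('pics/scene0.png'); c=pickle.load(open('scene.pkl','rb')); b=c['color']
g=lambda i:cv2.cvtColor(i,cv2.COLOR_BGR2GRAY).astype(np.float32)
for (y0,y1,x0,x1) in((260,282,268,292),(310,380,140,200),(320,360,90,160),(205,230,315,342),(238,256,262,302)):
    print(cv2.phaseCorrelate(g(a)[y0:y1,x0:x1],g(b)[y0:y1,x0:x1],cv2.createHanningWindow((x1-x0,y1-y0),cv2.CV_32F)))
p=np.array([[.42,.205,.032],[.42,.205,.027]]); print(cv2.projectPoints(p,c['rvec'],c['tvec'],c['mtx'],c['dist'])[0].ravel())
```

```text
((0.372818209818762, -0.14545404766901449), 0.7174247052106593)
((0.019643237802242197, -0.015367768601187493), 1.032406602303187)
((-0.047623959806607274, -0.033435918287679556), 0.9792100237475501)
((0.6344417945938705, 0.602152057812706), 0.892789320062708)
((0.14430863160914953, -0.764652107249006), 0.8057444711526235)
[281.03179437 265.65474925 281.22697988 267.22699957]
```

Emit:
jog_arm:
  plan:
    - [0.08,0,-0.01,0]
    - [0,0,0,0]
    - [0,0,0,0]

```text
time_s: 22.15
tool_pos: [0.4788, 0.2435, 0.0318]
tcp_rot: [0.003, 0.774, 0.633, -0.007]
force: [-2.3, -20.3, 1.2]
finger_gap: 0.0316
finger_force: 51.1
```

```bash
python3 st.py
```

```text
22.15 [0.4788 0.2435 0.0318] toolx yaw deg (from +y, + toward +x) 11.4 tilt [-0.0146 -0.0042 -0.9999] [ -2.28 -20.34   1.22] 0.0316 51.07205808162689
holder along mm 45.31 lat -0.78 F along -20.4 lat 1.7 plate tq [-4.54  0.45  0.03]
```

Emit:
jog_arm:
  plan:
    - [0.08,0,-0.01,0]
    - [0,0,0,0]
    - [0,0,0,0]

```text
time_s: 22.45
tool_pos: [0.4788, 0.244, 0.0318]
tcp_rot: [0.003, 0.774, 0.633, -0.007]
force: [-1.8, -20.5, 0.3]
finger_gap: 0.031
finger_force: 51.1
```

```bash
python3 pad.py
python3 - <<'E'
from look import *
def f(im):
    h=cv2.cvtColor(im,cv2.COLOR_BGR2HSV).astype(int); m=((h[...,0]<6)|(h[...,0]>174))&(h[...,1]>150); m[:250]=0;m[295:]=0;m[:,:255]=0;m[:,300:]=0
    r,c=np.where(m); print(m.sum(),r.min(),r.max(),r.mean().round(2),c.mean().round(2), np.bincount(r)[260:280])
f(pickle.load(open('scene.pkl','rb'))['color'])
E
```

```text
22.45 [0.4788 0.244  0.0318] toolx yaw deg (from +y, + toward +x) 11.41 tilt [-0.0152 -0.0044 -0.9999] [ -1.79 -20.48   0.27] 0.031 51.076308488845825
holder along mm 45.77 lat -0.83 F along -20.44 lat 2.2 plate tq [-4.66  0.54  0.02]
wrist pad 0 
scene pad 87 [[0.413, 0.2048, 0.01], [0.4172, 0.2151, 0.0256], [0.427, 0.2184, 0.0321], [0.4292, 0.2191, 0.0331]] rows 265 276
87 265 276 270.51 279.28 [0 0 0 0 0 2 6 9 9 9 9 9 8 9 8 6 3]
```

Emit:
jog_arm:
  plan:
    - [-0.2,0,0.01,0]
    - [-0.2,0,0.01,0]
    - [0,0,0,0]
    - [0,0,0,0]

```text
time_s: 22.95
tool_pos: [0.4784, 0.2417, 0.0317]
tcp_rot: [0.002, 0.774, 0.634, -0.006]
force: [-1.8, -17.4, -2.5]
finger_gap: 0.0314
finger_force: 50.7
```

```bash
python3 pad.py
python3 - <<'E'
from look import *
def f(im):
    h=cv2.cvtColor(im,cv2.COLOR_BGR2HSV).astype(int); m=((h[...,0]<6)|(h[...,0]>174))&(h[...,1]>150); m[:250]=0;m[295:]=0;m[:,:255]=0;m[:,300:]=0
    r,c=np.where(m); print(m.sum(),r.min(),r.max(),r.mean().round(2),c.mean().round(2), np.bincount(r)[260:280])
f(pickle.load(open('scene.pkl','rb'))['color'])
c=pickle.load(open('wrist.pkl','rb'))
P=cloud(c);H,S,V=hsvm(c); m=(abs(H-28)<6)&(S>150)&(P[...,2]>.04)&(P[...,2]<.09); print(m.sum(), np.percentile(P[m],[2,50,98],axis=0).round(4).tolist(),box(c,m,.066))
E
```

```text
22.95 [0.4784 0.2417 0.0317] toolx yaw deg (from +y, + toward +x) 11.37 tilt [-0.0124 -0.0037 -0.9999] [ -1.84 -17.4   -2.51] 0.0314 50.712987184524536
holder along mm 43.44 lat -0.79 F along -17.43 lat 1.55 plate tq [-4.    0.29  0.02]
wrist pad 0 
scene pad 84 [[0.4132, 0.2043, 0.0099], [0.4178, 0.215, 0.0266], [0.4268, 0.2187, 0.0321], [0.4285, 0.2194, 0.0326]] rows 265 276
84 265 276 270.35 279.21 [0 0 0 0 0 2 6 9 9 9 9 9 8 9 7 5 2]
3817 [[0.4628, 0.2248, 0.0474], [0.4855, 0.2655, 0.0672], [0.4986, 0.2731, 0.0688]] ((480.7718505859375, 250.1864013671875), (56.69395446777344, 31.64726448059082), 78.96480560302734)
```

Emit:
jog_arm:
  plan:
    - [-0.2,0,0.02,0]
    - [-0.2,0,0.02,0]
    - [0,0,0,0]
    - [0,0,0,0]

```text
time_s: 23.45
tool_pos: [0.4781, 0.2397, 0.0316]
tcp_rot: [0.002, 0.773, 0.634, -0.005]
force: [-0.4, -13.8, -4.9]
finger_gap: 0.0314
finger_force: 50.6
```

```bash
python3 st.py
```

```text
23.45 [0.4781 0.2397 0.0316] toolx yaw deg (from +y, + toward +x) 11.31 tilt [-0.0093 -0.0029 -1.    ] [ -0.39 -13.77  -4.92] 0.0314 50.56426227092743
holder along mm 41.48 lat -0.77 F along -13.58 lat 2.28 plate tq [-3.18  0.09  0.01]
```

Emit:
jog_arm:
  plan:
    - [-0.2,0,0.02,0]
    - [0,0,0,0]
    - [0,0,0,0]

```text
time_s: 23.75
tool_pos: [0.4781, 0.2396, 0.0315]
tcp_rot: [0.001, 0.773, 0.634, -0.003]
force: [0.2, -9.9, -6.7]
finger_gap: 0.0314
finger_force: 50.2
```

```bash
python3 pad.py
```

```text
23.75 [0.4781 0.2396 0.0315] toolx yaw deg (from +y, + toward +x) 11.26 tilt [-0.0065 -0.0022 -1.    ] [ 0.17 -9.89 -6.67] 0.0314 50.228869915008545
holder along mm 41.3 lat -0.74 F along -9.67 lat 2.08 plate tq [-2.41 -0.1  -0.  ]
wrist pad 0 
scene pad 87 [[0.4128, 0.2049, 0.0103], [0.4181, 0.2149, 0.0273], [0.4269, 0.2186, 0.0324], [0.4281, 0.2192, 0.0337]] rows 265 276
```

Position now holds at 41.3 mm while the push drops, so the catch has clicked and holds. I'll unload the arm, then let go.

Emit:
jog_arm:
  plan:
    - [-0.2,-0.03,0.02,0]
    - [-0.15,-0.03,0.01,0]
    - [-0.1,0,0,0]
    - [0,0,0,0]
    - [0,0,0,0]

```text
time_s: 24.35
tool_pos: [0.4778, 0.2393, 0.0318]
tcp_rot: [0.0, 0.772, 0.635, -0.0]
force: [4.5, -2.7, -17.8]
finger_gap: 0.031
finger_force: 51.0
```

```bash
python3 st.py
```

```text
24.35 [0.4778 0.2393 0.0318] toolx yaw deg (from +y, + toward +x) 11.15 tilt [-2.e-04 -0.e+00 -1.e+00] [  4.5   -2.67 -17.84] 0.031 50.984262228012085
holder along mm 40.96 lat -0.91 F along -1.75 lat 4.93 plate tq [-0.97 -1.17 -0.04]
```

Emit:
jog_arm:
  plan:
    - [0,0.06,0.05,0]
    - [0,0.03,0.05,0]
    - [0,0,0,0]
    - [0,0,0,0]

```text
time_s: 24.75
tool_pos: [0.478, 0.2393, 0.0317]
tcp_rot: [0.0, 0.772, 0.635, -0.001]
force: [2.2, -5.2, -9.3]
finger_gap: 0.0313
finger_force: 52.4
```

```bash
python3 st.py
```

```text
24.75 [0.478  0.2393 0.0317] toolx yaw deg (from +y, + toward +x) 11.11 tilt [-1.e-03 -6.e-04 -1.e+00] [ 2.24 -5.17 -9.34] 0.0313 52.370551228523254
holder along mm 41.0 lat -0.79 F along -4.64 lat 3.19 plate tq [-1.17 -0.22 -0.06]
```

Now I'll open gently and retreat upward.

Emit:
jog_arm:
  plan:
    - [0,0.03,0.04,0]
    - [0,0,0,0]
    - [0,0,0,0]

```text
time_s: 25.05
tool_pos: [0.4779, 0.2392, 0.0316]
tcp_rot: [0.0, 0.772, 0.635, -0.001]
force: [-0.9, -6.0, -4.6]
finger_gap: 0.0315
finger_force: 53.0
```

Emit:
jog_arm:
  plan:
    - [0,0,0,0]
    - [0,0,0,0]
    - [0,0,0,0]
    - [0,0,0,0]
    - [0,0,0,0]
  claw: 65

```text
time_s: 25.55
tool_pos: [0.4789, 0.2403, 0.0317]
tcp_rot: [-0.0, 0.772, 0.635, 0.001]
force: [0.3, -0.1, -0.8]
finger_gap: 0.0556
finger_force: 0.0
```

Emit:
jog_arm:
  plan:
    - [0,0,-1,0]
    - [0,0,-2,0]
    - [0,0,-3,0]
    - [0,0,-4,0]
    - [-2,0,-4,0]
    - [-2,0,-3,0]
    - [0,0,0,0]
    - [0,0,0,0]

```text
time_s: 26.35
tool_pos: [0.4716, 0.2002, 0.2027]
tcp_rot: [0.001, 0.773, 0.635, 0.001]
force: [0.1, -0.1, -0.6]
finger_gap: 0.0555
finger_force: 0.0
```

Run:
```python
from st import *
c=snap('wrist'); cv2.imwrite('pics/w7.png',c['color']); H,S,V=hsvm(c); P=cloud(c)
top=(abs(P[...,2]-.067)<.005)&(abs(P[...,0]-.47)<.05)&(abs(P[...,1]-.24)<.07)
b=box(c,top&(abs(H-28)<6)&(S>150),.066); print(b); r=np.array(b[0])/1000-[.4708,.1989]; print('along',r@d,'lat',r@e)
m=((H<6)|(H>174))&(S>150)&(abs(P[...,0]-.42)<.04)&(abs(P[...,1]-.2)<.06)&(P[...,2]>.015); print('pad z',np.percentile(P[m],[50,90],axis=0))
snap('scene')
```

```text
26.35 [0.4716 0.2002 0.2027] toolx yaw deg (from +y, + toward +x) 11.19 tilt [ 0.001   0.0025 -1.    ] [ 0.09 -0.14 -0.59] 0.0555 0.0
holder along mm 1.38 lat 0.5 F along -0.12 lat 0.12 plate tq [-0.    0.01 -0.02]
((478.43914794921875, 238.27618408203125), (59.07501983642578, 30.756511688232422), 79.24937438964844)
along 0.040110175313075994 lat -0.0001195433242533071
pad z [[0.42547946 0.21219422 0.03324683]
 [0.43254236 0.21892778 0.03443381]]
```

View pics/w7.png

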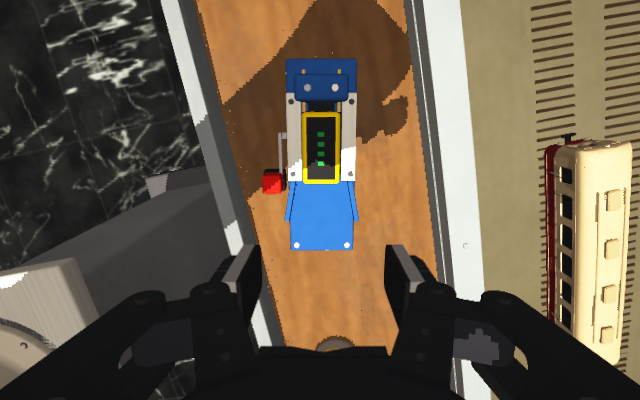

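The pack's top sits at (303–340,113–184) in the holder, at rail x ≈ 40 mm. It stayed put after release, and the holder's pad is up at (272,182). The job is ready to hand in.

```bash
python3 -c "
from rig import job_done
print(job_done())"
```

```text
the job is handed in; nothing more can be done
None
```

The pack is locked in the blue holder (about 40 mm into the rail, catch up) and the job is handed in at about 26 s. The push peaked at about 20 N, close to the 21 N ramming limit. I did not re-measure the bottles and tin at the end.

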